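Square up a chassis rail with an assembly square and hold it

ROBOT

A 6-joint arm with a two-finger parallel gripper is mounted at the origin on a cart in front of the work surface, level with it; the furniture and walls round the work are solid. World frame = base frame: x ahead of the robot, y to its left, z up, the work surface at z = 0. Lengths are in mm, angles in degrees, forces in N, time in s.
With the tool pointing down it reaches from about 300 to 850 mm from the base axis. Payload 4.2 kg.
Tool frame: the origin (TCP) lies at the very end of the fingers, on their centre line; the grasp point (between the pads) lies 19 mm behind it; z points along the fingers, y is the line along which they close (so a half turn about z gives the same grasp; the last joint's range is limited). The gripper opens to 91 mm and grips with 3 to 60 N. Pads are 32 mm wide; open, the fingers measure 118 mm over their backs; the gripper's body (76 mm by 178 mm) begins 60 mm behind the grasp point.
Start: joints at [66.177, 18.312, 89.639, -0, 72.044, -1.146], TCP at [221.693, 530.561, 213.976] pointing down, gripper open.
Joint ranges: [-177.97, 177.97], [-48.28, 115.42], [12.27, 149.76], [-77.06, 257.06], [2.81, 150.46], [-146.56, 146.56]. Speed limits (degrees/s): [147.25, 147.25, 180, 180, 180, 180].

INTERFACE

Orientations are given as [roll, pitch, yaw] about the fixed x, y, z axes, in that order (R = Rz(yaw) Ry(pitch) Rx(roll)).
In Python, from workcell import env, eyes gives the robot as it stands.
- The arm moves only by the tool send_rows, never from a script. Its argument "targets" is text: rows parted by semicolons, each of 7 numbers parted by spaces: the shift along the tool's x, y, z in m, then the turn, a rotation vector about the tool's x, y, z in degrees, then the opening in per cent of the stroke, from 0 (shut) to 100 (fully open). A call has 1 to 12 rows; each row is the pose to reach, as a shift and turn from the pose commanded when the call began, along the tool's axes at that moment; what a row does not reach only later rows make up. A row lasts 1/12 s, in which the tool goes at most 41.7 mm and 7.16 degrees, less where a joint would pass 70% of its speed; a pose out of reach is approached as far as the arm can. A call with a gripper value outside its range is refused whole. The fingers move at their own pace and stop on an object; "grip_force" is the grip in N (left out, the last holds). Time passes only in rows, so rows that repeat a pose let the fingers close. It gives the time, the measured TCP pose, the force, the opening and the grip force at its end, in the units of the state.
- env.state(): the state, without advancing time (a new reading comes with each control period).
- eyes.grab_frame(name): name is "scene" or "top" or "wrist"; returns a dict with "image" (400x640x3 uint8, blue, green, red), "fovy" (degrees; the focal length in pixels is half the picture's height over the tangent of half this angle, whatever the lens; pixels are square), "cx", "cy" (the principal point, pixels), "eye" and "attitude" of the camera in the world. Camera axes: x right, y up, looking along -z (the intrinsics and any distortion apply to the point x, -y, -z); pixel columns grow to the right and rows downward; lengths in mm; the calibration is good to about 2 mm. A picture is of the moment at which its call begins. There is no depth.
- env.job_done(): hands the job in; it is judged then, once.
The state is a dict: "time_s": time; "qpos": joint angles; "qvel": joint speeds; "effort": joint torques, N m; "ee_pos": TCP position; "ee_rot": TCP orientation; "force": force on the tool from outside, world axes, zero at the start; "torque": the same for the moment, N m; "gripper_width": finger opening in mm; "gripper_force": force on a finger pad.
Only numpy, scipy, OpenCV 4.12 (cv2) and the standard library are available. Lean on these libraries where they do the work, as an engineer would, in place of code of your own. Each camera call takes 0.05 s, during which the arm holds its last target. There are 200 camera calls.

TASK

The swinging rail of the chassis corner leans inward. Pick up the assembly square by its upright tab, lay it flat on the chassis plate and press it into the corner between the two rails until the whole outer face of each leg is flush against its rail, so that the swinging rail is pushed out to a right angle. Finish while still gripping the tab and pressing the square firmly against both rails, and leave the other things on the bench alone.

Things in the scene. Friction and masses are not known exactly. Their poses are not given: they have to be found in the camera images.
- chassis: Fixed on the drawer unit's top: aluminium plate 6 mm thick, from x -150 to +24, y -128 to +24 mm, carrying two steel rails 20 mm wide whose tops are 24 mm above the drawer unit's top (z = 0): a fixed one on the far side, a swinging one on the left. Origin: the inner corner where the rails' inner faces meet when square, at z = 0. z up; yaw (within 0.15 rad) and place vary.
- swing_rail (a joint): Angle (rad) of the swinging rail about its one vertical screw at x -13.5, y +10 mm of the chassis frame. 0 = at right angles to the fixed rail; positive = near end leans inward (-y), as at the start (0.08 to 0.18). Limits -0.10, 0.28. No spring: it stays where left, moves stiffly (about 1.5 N at 80 mm from the screw) and goes past 0 if pushed too far.
- square: Assembly square, a dark steel L lying loose on the left bench (top at z = 2 mm), 0.25 kg: two legs 18 mm wide, 16 mm high, 90 mm long outside, a low diagonal brace and an upright tab. Origin: vertex of the outer right angle, at the underside (the tip is notched 8 mm). Legs run along -x (outer face y = 0) and -y (outer face x = 0). Pressed home, its x, y and axes coincide with the chassis's.
- square_tab (a point): Grip point on the square's upright tab, at (-45, -45, 45) mm in the square's frame; axes as the square's. The tab is 16 mm thick along the square's diagonal (1, 1) direction, 36 mm wide across it, and stands up to 60 mm above the square's underside, clear above the legs and rails.
- terminal: Bystander: green terminal block, 14 x 46 x 15 mm. Leave alone.
- pot: Bystander: rotary potentiometer standing on its can, 32 x 24 x 34 mm. Leave alone.
- fixed_rail: The fixed rail, a steel bar 20 x 142 x 18 mm held by three screws. Its inner face is the plane x = 0 of the chassis frame, looks to -x and runs from y = 0 to y = -122 mm. Origin and axes as the chassis's, but 6 mm higher, on the plate's top. Rails, plate and the square's legs are ground smooth and slide on one another easily (friction about 0.2).
- bottle: Bystander: white squeeze bottle with a red nozzle, 40 x 40 x 100 mm, standing on the left bench beyond the square. Leave alone.
- screwdriver: Bystander: thin screwdriver with a cyan handle, 129 mm long, lying on the drawer unit at the right. Leave alone.
- swing_rail_mid (a point): Point on the swinging rail's inner face halfway along it (72.5 mm from the corner), at mid height of the rail, 15 mm above the drawer unit's top. The rail is a steel bar 144 x 20 x 18 mm; when square its inner face is the plane y = 0 of the chassis frame, looks to -y and runs from x = -1 to x = -145 mm.
Things that resemble listed ones, but are neither listed nor needed, are in the scene too. Several things have the shape of the square; the one meant has the colours described above.

How it is judged (in metres and radians):
At the end, for the whole second after the job is handed in: Still gripped by the tab and at rest, the square lies flat (under 3 deg, within 6 mm of the plate), its vertex within 3 to 4 mm of the corner and aligned within 0.03 rad, pressing on each rail with over 1.5 N; the swinging rail is within 0.025 rad of square (contact force between square and swing_rail above 1.5 N and contact force between square and fixed_rail above 1.5 N and contact force between the fingers and square above 3 N and value of joint swing_rail between -0.025 and 0.025 rad and angle between the x axis of square and the x axis of chassis, either way round below 0.03 rad and angle between square's own z axis and vertical below 0.05 rad and x of square in the frame of chassis between -0.004 and 0.003 m and y of square in the frame of chassis between -0.004 and 0.003 m and z of square in the frame of chassis between 0.003 and 0.012 m and linear speed of square below 0.01 m/s and distance between the grasp point and square_tab below 0.035 m); the arm keeps its last pose, push and grip.
It fails at once if a bystander was moved more than 3 cm (distance of any of bottle, screwdriver, terminal, pot from where it was at the start of the episode above 0.03 m).
It also fails if it takes over 45 s, if anything falls off the work surface, if the arm or the gripper's body presses on something with over 40 N, if the wrist force passes 120 N, or if a joint passes its speed limit or range.

## Working session

There is one attempt and no reset: what is moved stays moved. The work goes in short steps, Python scripts to look and compute and a tool call to move; the robot and the scene stay as the last step left them, time stands still between calls to the robot, and variables do not carry over. Pictures are saved under pics/ and viewed, at most 10 in all, crops included, and the job is handed in when it is done.

Besides the shell and the picture viewer there is one more tool, called after "Emit:" as name(argument=value, ...) on one line, values as JSON. send_rows: Moves the arm, as the interface text tells. Its arguments: {"type":"object","properties":{"targets":{"type":"string"},"grip_force":{"type":"number"}},"required":["targets"]}

```bash
mkdir -p pics; ls; python3 - <<'E'
from workcell import env, eyes
import cv2
print(env.state())
for n in ("scene","top","wrist"):
    f=eyes.grab_frame(n); cv2.imwrite(f"pics/{n}0.png",f["image"]); print(n,{k:v for k,v in f.items() if k!="image"})
E
```

```text
pics
{'time_s': 0.0, 'qpos': array([ 6.61754875e+01,  1.83523588e+01,  8.97058943e+01, -4.09143659e-04,
        7.20440002e+01, -1.14763441e+00]), 'qvel': array([ 0.00175275, -0.02170308,  0.04453874, -0.01761878, -0.02049962,
        0.0021148 ]), 'effort': array([-1.02362553e-04, -4.12464809e+01, -2.31967485e+01,  7.27194850e-02,
        4.59026895e-02, -1.38185292e-04]), 'ee_pos': array([221.49634194, 530.08226144, 213.1165573 ]), 'ee_rot': array([-1.79897759e+02, -1.65908245e-03,  1.57323247e+02]), 'force': array([-0.10575658, -0.395591  ,  0.47681671]), 'torque': array([-0.00220335,  0.03392235,  0.01370505]), 'gripper_force': 0.0, 'gripper_width': 91.28370774615169}
scene {'fovy': 55.66964768719803, 'cx': 317.8888051026866, 'cy': 206.21158158617214, 'eye': array([ 114.90134496, -673.02708271,  612.88523094]), 'attitude': array([ 56.14059339,   1.21040466, -29.76601926])}
top {'fovy': 47.52254742169089, 'cx': 309.45441563481455, 'cy': 203.34799719951675, 'eye': array([ 310.47406344,   37.66038208, 1508.03556363]), 'attitude': array([  7.84439036,   0.95909066, -91.08226845])}
wrist {'fovy': 70.07135808330436, 'cx': 321.9677925405174, 'cy': 198.19722848850896, 'eye': array([147.7875724 , 562.08764723, 383.5194693 ]), 'attitude': array([-1.64087711e+01,  6.53512911e-02,  6.73218670e+01])}
```

View pics/top0.png

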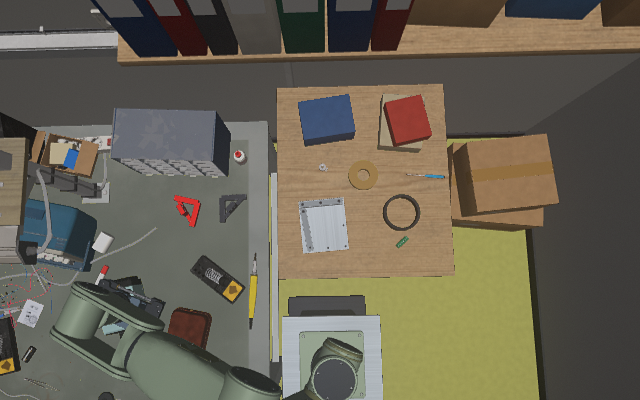

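View pics/wrist0.png

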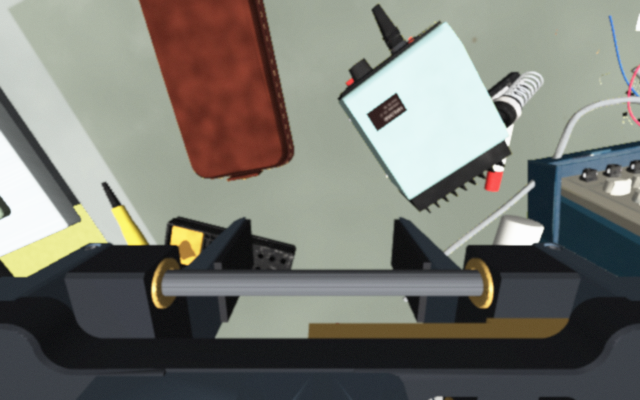

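Candidates for the square: the dark L at (233,207) and the red L at (187,210) in the top view. By the description I choose the dark one. The chassis is at (323,225). Next is a close crop to check both.

```bash
cat > h.py <<'E'
import numpy as np, cv2
from scipy.spatial.transform import Rotation as R
from workcell import env, eyes
def cam(f):
    h=f["image"].shape[0]; F=h/2/np.tan(np.radians(f["fovy"])/2)
    return F,R.from_euler("xyz",f["attitude"],degrees=True).as_matrix()
def px2w(f,u,v,z):
    F,M=cam(f); d=M@np.array([(u-f["cx"])/F,-(v-f["cy"])/F,-1]); e=np.array(f["eye"])
    return e+d*(z-e[2])/d[2]
def w2px(f,p):
    F,M=cam(f); c=M.T@(np.array(p)-f["eye"]); return np.array([f["cx"]+F*c[0]/-c[2], f["cy"]-F*c[1]/-c[2]])
def tool():
    s=env.state(); return s["ee_pos"],R.from_euler("xyz",s["ee_rot"],degrees=True).as_matrix()
E
python3 - <<'E'
from h import *
im=cv2.imread("pics/top0.png")[185:265,170:360]
cv2.imwrite("pics/top0c.png",cv2.resize(im,None,fx=4.2,fy=4.2,interpolation=cv2.INTER_CUBIC))
f=eyes.grab_frame("top")
for n,u,v,z in [("sq",233,207,18),("bottle",239,157,50),("chas",323,225,20),("pen",253,290,5)]: print(n,px2w(f,u,v,z).round())
s=env.state()
f=eyes.grab_frame("wrist"); F,M=cam(f); p,T=tool(); print("cam in tool",(T.T@(np.array(f["eye"])-p)).round(1)); print((T.T@M).round(3)); print(T.round(3))
E
```

```text
sq [509. 313.  18.]
bottle [671. 287.  50.]
chas [443.  16.  20.]
pen [237. 248.   5.]
cam in tool [  80.3    0.8 -170.2]
[[ 0.     0.959  0.283]
 [ 1.     0.    -0.   ]
 [-0.     0.283 -0.959]]
[[-0.923  0.386 -0.   ]
 [ 0.386  0.923 -0.001]
 [ 0.    -0.001 -1.   ]]
```

View pics/top0c.png

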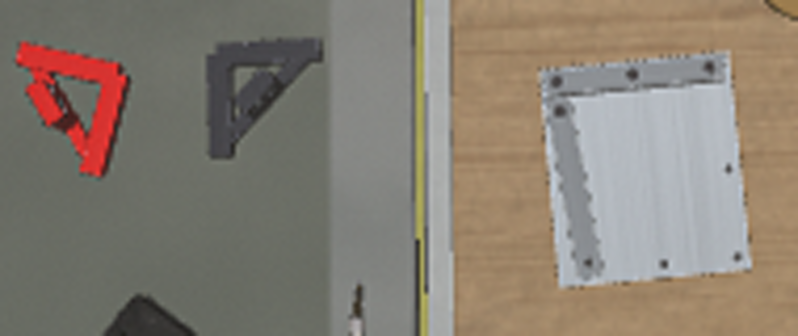

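```bash
python3 - <<'E'
from h import *
f=eyes.grab_frame("top")
for n,u,v,z in [("v",212,50,18),("ry",322,42,18),("dx",212,158,18),("tabtop",258,92,55),("cab",213,180-3,0),("cabL",(112-170)*4.2,(172-185)*4.2,0),("cabTopR",(229-170)*4.2,(150-185)*4.2,100),
 ("frailL",540,75,24),("frailR",730,55,24),("innerL",550,97,24),("innerR",727,80,24),("plateBL",560,287,6),("plateBR",750,270,6),("plateTR",728,55,6)]:
    if n=="cab": U,V=213,177
    else: U,V=170+u/4.2,185+v/4.2
    print(n,px2w(f,U,V,z).round(1))
E
```

```text
v [544.1 354.5  18. ]
ry [548.7 267.1  18. ]
dx [458.2 353.8  18. ]
tabtop [504.9 310.8  55. ]
cab [615.8 384.3   0. ]
cabL [640.8 730.    0. ]
cabTopR [682.1 311.  100. ]
frailL [517.8  94.5  24. ]
frailR [530.5 -55.   24. ]
innerL [500.2  86.9  24. ]
innerR [510.7 -52.1  24. ]
plateBL [352.4  82.2   6. ]
plateBR [362.7 -66.8   6. ]
plateTR [533.2 -54.6   6. ]
```

Emit:
send_rows(targets="-0.35 -0.1 0 0 0 20 100;-0.35 -0.1 0 0 0 20 100;-0.35 -0.1 0 0 0 20 100;-0.35 -0.1 0 0 0 20 100;-0.35 -0.1 0 0 0 20 100;-0.35 -0.1 0 0 0 20 100;-0.35 -0.1 0 0 0 20 100;-0.35 -0.1 0 0 0 20 100;-0.35 -0.1 0 0 0 20 100;-0.35 -0.1 0 0 0 20 100;-0.35 -0.1 0 0 0 20 100;-0.35 -0.1 0 0 0 20 100")

```text
time_s: 1.3
ee_pos: [505.5, 303.5, 213.7]
ee_rot: [-180.0, -0.1, 137.3]
force: [-0.4, -0.1, -0.3]
gripper_width: 91.1
gripper_force: 0.0
```

```bash
python3 - <<'E'
from h import *
f=eyes.grab_frame("wrist"); cv2.imwrite("pics/w1.png",f["image"]); p,T=tool(); print(p,env.state()["ee_rot"])
E
```

```text
[505.20119977 303.96145016 213.87068522] [-1.79982403e+02 -4.15304817e-02  1.37367734e+02]
```

View pics/w1.png

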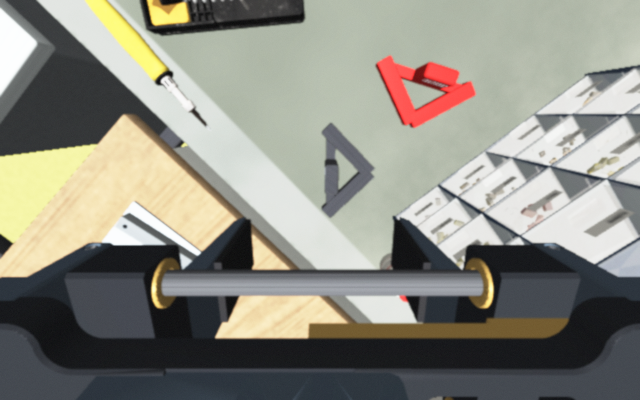

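The dark L's vertex is at (374,170), its leg ends at about (328,127) and (325,213), and its tab at about (331,178). The red L is at (420,95). The cabinet of cells is on the right, beyond the fingers.

```bash
python3 - <<'E'
from h import *
f=eyes.grab_frame("wrist"); im=f["image"]
cv2.imwrite("pics/w1c.png",cv2.resize(im[115:225,280:400],None,fx=5,fy=5,interpolation=cv2.INTER_CUBIC))
for u,v,z in [(374,170,18),(328,127,18),(325,213,18),(331,178,60),(330,160,60),(331,195,60)]: print(px2w(f,u,v,z).round(1))
E
```

```text
[543.3 361.9  18. ]
[462.6 354.4  18. ]
[543.8 275.   18. ]
[505.6 318.8  60. ]
[489.3 332.   60. ]
[520.8 305.1  60. ]
```

View pics/w1c.png

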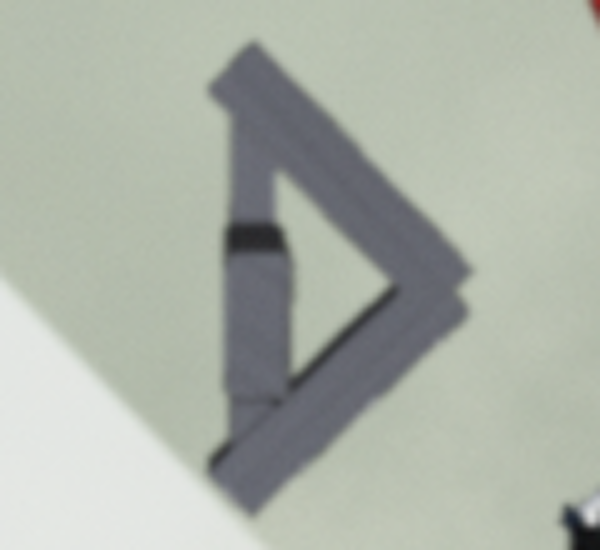

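```bash
python3 - <<'E'
from h import *
from scipy.optimize import least_squares
f=eyes.grab_frame("wrist")
d=np.array([1,1])/2**.5; e=np.array([-1,1])/2**.5; c=np.array([-45,-45])
L=[(-90,0,16),(-90,-18,16),(0,-90,16),(-18,-90,16),(-8,0,16),(0,-8,16)]
L+=[(*(c+8*a*d+18*b*e),60) for a,b in [(-1,1),(1,1),(1,-1),(-1,-1)]]
P=[(255,40),(210,88),(252,515),(210,472),(470,270),(468,312),(225,252),(290,252),(290,395),(225,390)]
L=np.array(L,float);P=np.array(P)/5+[280,115]
def W(q): return np.c_[L[:,:2]@R.from_euler("z",q[2]).as_matrix()[:2,:2].T+q[:2],L[:,2]+2]
def res(q): return np.array([w2px(f,w) for w in W(q)]).ravel()-P.ravel()
r=least_squares(res,[544,358,0.04]); print(r.x,np.degrees(r.x[2])); print(r.fun.reshape(-1,2).round(1))
q=r.x; t=R.from_euler("z",q[2]).as_matrix()[:2,:2]@c+q[:2]; print("tab",t)
p,T=tool(); print(p, "rows shift mm", T.T@(np.array([*t,28])-p), "turn", 137.37-(np.degrees(q[2])+135))
E
```

```text
[5.50723183e+02 3.64840478e+02 3.75879472e-02] 2.153630735413625
[[ 0.2 -0.9]
 [-1.1 -0. ]
 [-0.5  0.4]
 [-1.4  0.2]
 [ 1.2 -0.5]
 [ 1.1 -0.4]
 [-0.2 -0.8]
 [ 0.9 -0.8]
 [ 0.2  1.1]
 [-0.4  2. ]]
tab [507.44602784 318.18120413]
[505.03854329 304.28413954 214.05457431] rows shift mm [  7.57073352  11.8631102  186.05692575] turn 0.21636926458637618
```

Emit:
send_rows(targets="0.007 0.011 0.02 0 0 0 100;0.007 0.011 0.05 0 0 0 100;0.007 0.011 0.085 0 0 0 100;0.007 0.011 0.115 0 0 0 100;0.007 0.011 0.145 0 0 0 100;0.007 0.011 0.17 0 0 0 100;0.007 0.011 0.186 0 0 0 100;0.007 0.011 0.186 0 0 0 100;0.007 0.011 0.186 0 0 0 100;0.007 0.011 0.186 0 0 0 100")

```text
time_s: 2.28
ee_pos: [508.9, 317.3, 29.3]
ee_rot: [179.9, 0.0, 137.4]
force: [-0.1, -1.1, 0.4]
gripper_width: 91.0
gripper_force: 0.0
```

```bash
python3 - <<'E'
from h import *
f=eyes.grab_frame("wrist"); cv2.imwrite("pics/w2.png",f["image"]); s=env.state(); print(s["ee_pos"],s["force"])
E
```

```text
[509.2136263  317.30790312  29.71909917] [1.40075333 0.28613494 0.03679794]
```

View pics/w2.png

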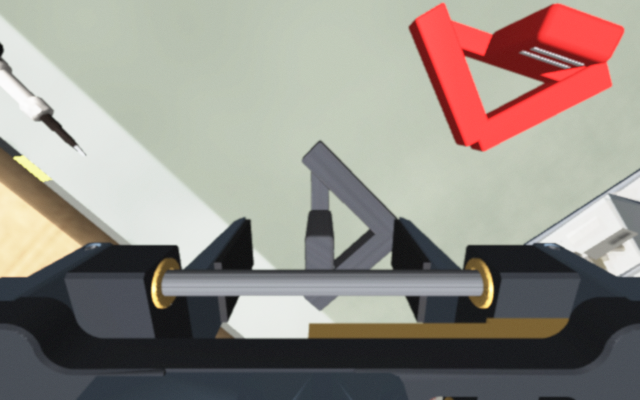

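The tab at about (320,240) is centred between the fingers. I'll close on it.

Emit:
send_rows(targets="0 0 0 0 0 0 0;0 0 0 0 0 0 0;0 0 0 0 0 0 0;0 0 0 0 0 0 0;0 0 0 0 0 0 0;0 0 0 0 0 0 0;0 0 0 0 0 0 0;0 0 0 0 0 0 0;0 0 0 0 0 0 0;0 0 0 0 0 0 0;0 0 0 0 0 0 0;0 0 0 0 0 0 0", grip_force=50)

```text
time_s: 3.33
ee_pos: [508.4, 316.2, 27.9]
ee_rot: [180.0, -0.0, 137.3]
force: [-0.5, 0.2, 0.4]
gripper_width: 15.8
gripper_force: 50.0
```

Emit:
send_rows(targets="0 0 -0.01 0 0 0 0;0 0 -0.03 0 0 0 0;0 0 -0.06 0 0 0 0;0 0 -0.09 0 0 0 0;0 0 -0.12 0 0 0 0;0 0 -0.14 0 0 0 0;0 0 -0.15 0 0 0 0;0 0 -0.15 0 0 0 0;0 0 -0.15 0 0 0 0")

```text
time_s: 4.08
ee_pos: [507.9, 315.9, 177.4]
ee_rot: [-179.9, -0.0, 137.3]
force: [-0.7, 0.3, -3.1]
gripper_width: 15.5
gripper_force: 50.0
```

Emit:
send_rows(targets="-0.012 -0.014 0 0 0 0 0;-0.036 -0.041 0 0 0 -1 0;-0.06 -0.068 0 0 0 -2 0;-0.084 -0.095 0 0 0 -2.4 0;-0.108 -0.122 0 0 0 -2.4 0;-0.132 -0.15 0 0 0 -2.4 0;-0.156 -0.177 0 0 0 -2.4 0;-0.18 -0.204 0 0 0 -2.4 0;-0.204 -0.231 0 0 0 -2.4 0;-0.228 -0.258 0 0 0 -2.4 0;-0.24 -0.272 0 0 0 -2.4 0;-0.242 -0.274 0 0 0 -2.4 0")

```text
time_s: 5.08
ee_pos: [498.9, -52.4, 175.8]
ee_rot: [-179.8, -0.2, 139.5]
force: [0.3, -0.5, -3.3]
gripper_width: 15.7
gripper_force: 50.0
```

Emit:
send_rows(targets="0 0 0 0 0 0 0;0 0 0 0 0 0 0;0 0 0 0 0 0 0")

```text
time_s: 5.33
ee_pos: [500.2, -48.1, 177.2]
ee_rot: [-180.0, -0.1, 139.8]
force: [-0.2, -0.5, -1.9]
gripper_width: 15.8
gripper_force: 50.0
```

```bash
python3 - <<'E'
from h import *
f=eyes.grab_frame("wrist"); cv2.imwrite("pics/w3.png",cv2.resize(f["image"],None,fx=1.25,fy=1.25,interpolation=cv2.INTER_CUBIC)); s=env.state(); print(s["ee_pos"],s["ee_rot"],s["force"])
E
```

```text
[500.31657133 -48.06987241 177.3784077 ] [-1.79983410e+02 -7.22588759e-02  1.39815691e+02] [ 0.46664243  0.17131546 -2.5132354 ]
```

View pics/w3.png

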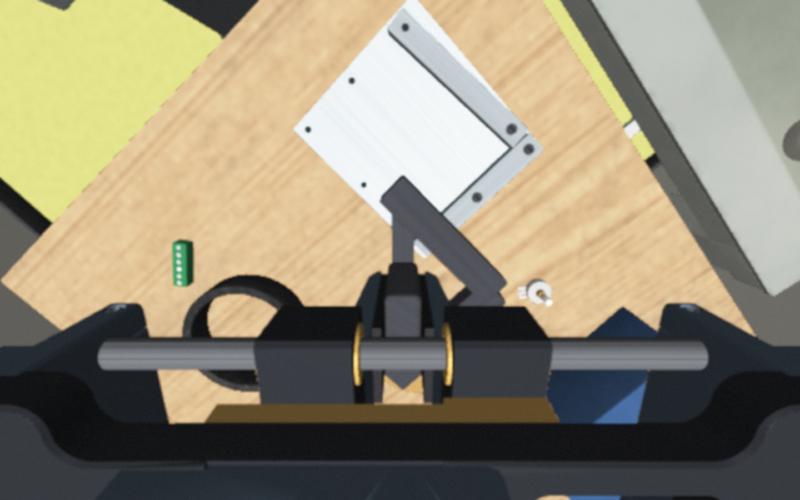

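The chassis is in view: inner corner at about (508,148), terminal at (182,263), pot at (538,292). The held square's vertex side points to the corner.

```bash
python3 - <<'E'
from h import *
f=eyes.grab_frame("wrist"); im=f["image"]; np.save("f3.npy",f,allow_pickle=True)
cv2.imwrite("pics/w3c.png",cv2.resize(im[0:148,230:440],None,fx=3.8,fy=3.8,interpolation=cv2.INTER_CUBIC))
E
```

```text
(no output)
```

View pics/w3c.png

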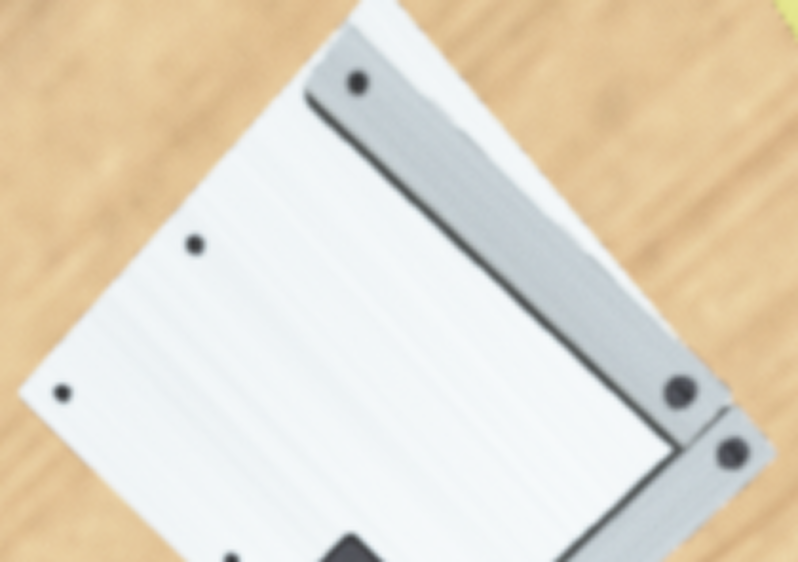

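```bash
cat > fit.py <<'E'
from h import *
from scipy.optimize import least_squares
f=np.load("f3.npy",allow_pickle=True).item(); im=f["image"]
r2=lambda a:R.from_euler("z",a).as_matrix()[:2,:2]
px=lambda u,v:np.array([u/3.8+230,v/3.8])
def rail(p,s): c=np.array([-13.5,10]); return r2(s)@(np.array(p)-c)+c
def proj(q,p,z): return w2px(f,[*(r2(q[2])@np.array(p)+q[:2]),z])
def res(q,full=False):
    s=q[3]; A=[((-13.5,10),24,(680,392),1),((-150,-128),6,(18,391),1),((0,20),24,(728,404),1),((20,20),24,(777,452),1),
       (rail((-145,0),s),24,(303,92),.7),(rail((-145,20),s),24,(354,22),.5),(rail((-1,0),s),24,(683,447),1)]
    o=[w*(proj(q,p,z)-px(*m)) for p,z,m,w in A]
    for a,b,m in [((-150,-128),(-150,24),(345,18)),((-150,24),(24,24),(400,3))]:
        a,b=proj(q,a,6),proj(q,b,6); n=np.array([-(b-a)[1],(b-a)[0]])/np.linalg.norm(b-a); o.append([n@(px(*m)-a)])
    return np.concatenate(o)
r=least_squares(res,[496,69,.08,.13]); q=r.x
print("chassis",q.round(3),"yawdeg",np.degrees(q[2]),r.fun.round(1))
# held square: outer edge of the -x leg
p,T=tool(); zt=p[2]-10
g=cv2.cvtColor(im,cv2.COLOR_BGR2GRAY)
E=[]
for v in range(150,222,4):
    row=g[v,300:425].astype(int); d=np.where(row<110)[0]
    E.append((300+d.max()+.5,v)); 
print(E)
for m in [E[2],E[len(E)//2],E[-3]]: print(px2w(f,*m,zt).round(1))
W=np.array([px2w(f,*m,zt)[:2] for m in E]); l=cv2.fitLine(W[2:-3].astype(np.float32),cv2.DIST_HUBER,0,.01,.01).ravel()
print("leg angle",np.degrees(np.arctan2(l[1],l[0])), "point",l[2:], "toolyaw-135",env.state()["ee_rot"][2]-135)
top=np.where(g[130:160,322]<110)[0]; print("leg top row",130+top[:1])
E
python3 fit.py
```

```text
chassis [5.04992e+02 7.41940e+01 7.20000e-02 9.90000e-02] yawdeg 4.130624359877633 [-0.4  0.2 -1.4 -0.1  2.1 -0.3  0.7  0.8 -1.1 -1.1 -1.1 -0.4  0.5  0.9
  0.1 -0.2]
[(np.float64(374.5), 150), (np.float64(370.5), 154), (np.float64(384.5), 158), (np.float64(362.5), 162), (np.float64(357.5), 166), (np.float64(353.5), 170), (np.float64(356.5), 174), (np.float64(360.5), 178), (np.float64(364.5), 182), (np.float64(368.5), 186), (np.float64(372.5), 190), (np.float64(376.5), 194), (np.float64(379.5), 198), (np.float64(383.5), 202), (np.float64(387.5), 206), (np.float64(391.5), 210), (np.float64(395.5), 214), (np.float64(399.5), 218)]
[485.   17.6 167.6]
[493.   -1.3 167.6]
[5.159e+02 4.000e-01 1.676e+02]
leg angle 1.1794432 point [493.68533    -0.8123548] toolyaw-135 4.822384709950711
leg top row [141]
```

```bash
cat >> fit.py <<'E'
print("----")
W=np.array([px2w(f,*m,zt)[:2] for m in E[6:]]); l=cv2.fitLine(W.astype(np.float32),cv2.DIST_HUBER,0,.01,.01).ravel()
print("leg angle",np.degrees(np.arctan2(l[1],l[0])),"pt",l[2:])
yaw=np.radians(env.state()["ee_rot"][2]-135); tx=T[:2,0]; ty=T[:2,1]
for off in (0,2.1): 
    v=p[:2]+off*tx-r2(yaw)@np.array([-45,-45]); n=r2(yaw)@np.array([0,1.])
    print("vertex from grip off",off,v,"predicted outer face minus seen",n@(v-l[2:]), "leg end px", w2px(f,[*(r2(yaw)@np.array([-90,0])+v),zt]),w2px(f,[*(r2(yaw)@np.array([-90,-18])+v),zt]))
u=np.where(g[141:150,310:335]<110); print("topmost",u[0].min()+141,u[1][u[0].argmin()]+310)
for v_ in range(140,158,3): d=np.where(g[v_,296:350]<110)[0]; print(v_,296+d[:1],296+d[-1:])
E
python3 fit.py | sed -n '/----/,$p'
```

```text
----
leg angle 4.4835925 pt [502.1823      -0.65523386]
vertex from grip off 0 [5.41475447e+02 5.35979178e-01] predicted outer face minus seen -2.116265723022902 leg end px [320.83545534 142.72586004] [300.83037288 163.04754315]
vertex from grip off 2.1 [539.87094608   1.89081302] predicted outer face minus seen -0.6313420830994915 leg end px [320.83112218 139.29469498] [300.76074973 159.75071158]
topmost 141 321
140 [] []
143 [319] [325]
146 [316] [328]
149 [313] [331]
152 [310] [334]
155 [307] [336]
```

Emit:
send_rows(targets="0.02 0.002 0 0 0 0.5 0;0.045 0.004 0 0 0 0.5 0;0.062 0.005 0.01 0 0 0.5 0;0.067 0.005 0.035 0 0 0.5 0;0.067 0.005 0.065 0 0 0.5 0;0.067 0.005 0.095 0 0 0.5 0;0.067 0.005 0.115 0 0 0.5 0;0.067 0.005 0.127 0 0 0.5 0;0.067 0.005 0.13 0 0 0.5 0;0.067 0.005 0.13 0 0 0.5 0;0.067 0.005 0.13 0 0 0.5 0")

```text
time_s: 6.35
ee_pos: [453.5, -1.7, 48.6]
ee_rot: [179.9, 0.1, 139.3]
force: [-0.6, -0.2, -1.6]
gripper_width: 16.1
gripper_force: 50.0
```

```bash
python3 - <<'E'
from h import *
f=eyes.grab_frame("wrist"); np.save("f4.npy",f,allow_pickle=True); cv2.imwrite("pics/w4.png",cv2.resize(f["image"][0:300,130:530],None,fx=2,fy=2,interpolation=cv2.INTER_CUBIC)); s=env.state(); print(s["ee_pos"],s["ee_rot"],s["force"],s["torque"])
E
```

```text
[453.73120203  -1.86486682  48.91526644] [1.79909230e+02 1.00779573e-01 1.39256510e+02] [ 0.57908322 -0.38448751 -2.20912348] [-0.05547696 -0.00820852  0.01112688]
```

View pics/w4.png

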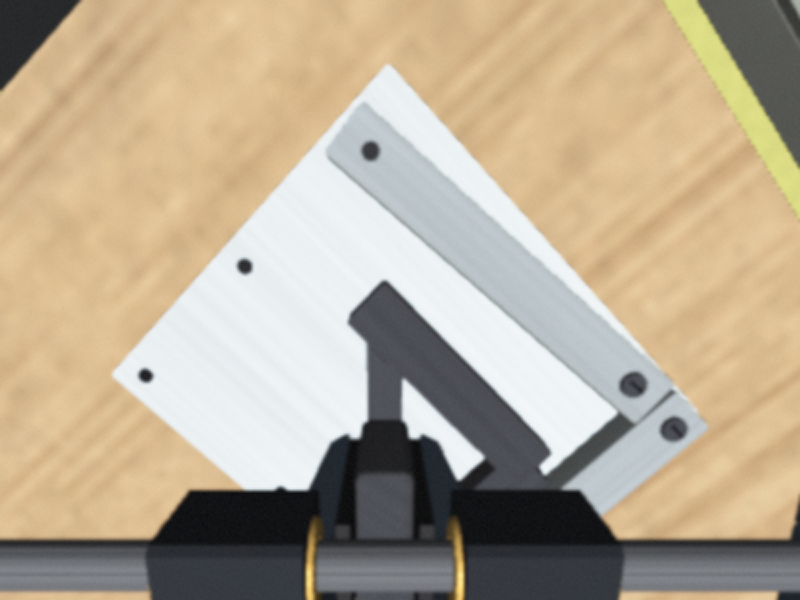

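The square hovers over the plate inside the corner, with its leg end at (385,281) and vertex tip at (550,455). The swinging rail runs from (345,130) to (650,400) and the fixed rail's inner edge from (632,420) to (562,487). I'll refit from this closer view.

```bash
cat > fit2.py <<'E'
from h import *
from scipy.optimize import least_squares
f=np.load("f4.npy",allow_pickle=True).item()
r2=lambda a:R.from_euler("z",a).as_matrix()[:2,:2]
px=lambda u,v:np.array([u/2+130,v/2])
c0=np.array([-13.5,10])
rail=lambda p,s:r2(s)@(np.array(p)-c0)+c0
proj=lambda q,p,z:w2px(f,[*(r2(q[2])@np.array(p)+q[:2]),z])
def res(q):
    s=q[3]; A=[((-13.5,10),24,(632,384)),((-150,-128),6,(113,375)),((-150,24),6,(388,65)),((0,20),24,(672,392)),((20,20),24,(708,427)),
       (rail((-145,0),s),24,(327,155)),(rail((-145,20),s),24,(365,102)),(rail((-1,0),s),24,(632,421))]
    o=[proj(q,p,z)-px(*m) for p,z,m in A]
    a,b=proj(q,(0,0),24),proj(q,(0,-80),24); n=np.array([-(b-a)[1],(b-a)[0]])/np.linalg.norm(b-a); o.append([n@(px(562,488)-a)])
    return np.concatenate(o)
q=least_squares(res,[505,74,.08,.1]); print("chassis",q.x.round(3),np.degrees(q.x[2]),q.fun.round(1)); q=q.x
s=env.state(); p=s["ee_pos"]; zu=p[2]-26
L=[((-90,0),(385,281)),((-90,-18),(349,320)),((-8,0),(550,448))]
def rs(k): return np.concatenate([w2px(f,[*(r2(k[2])@np.array(a)+k[:2]),zu+16])-px(*m) for a,m in L])
k=least_squares(rs,[493,48,.07]); print("square",k.x.round(3),np.degrees(k.x[2]),k.fun.round(1)); k=k.x
yaw=np.radians(s["ee_rot"][2]-135); T=tool()[1]; v=p[:2]+2.1*T[:2,0]+r2(yaw)@np.array([45,45]); print("from grip",v,np.degrees(yaw))
for w in (k[:2],v): print("square in chassis",r2(q[2]).T@(w-q[:2]))
x=r2(q[2])@[1,0]; y=r2(q[2])@[0,1]
print("chassis x,y in tool", T[:2,:2].T@x, T[:2,:2].T@y)
E
python3 fit2.py
```

```text
chassis [5.05036e+02 7.42020e+01 7.60000e-02 9.00000e-02] 4.328252853529765 [ 0.1  0.9 -2.5  0.9 -0.3 -1.4  3.   0.2  1.6  1.4 -2.4 -1.2 -1.4 -1.6
  1.8  3.3  0.7]
square [4.94036e+02 4.83970e+01 7.20000e-02] 4.127811866667591 [-0.1 -1.4 -2.3 -0.4  2.7  2.4]
from grip [493.67606013  47.72160611] 4.2565104177759
square in chassis [-12.91598555 -24.90072134]
square in chassis [-13.32574198 -25.54739434]
chassis x,y in tool [-0.70621974  0.70798877] [0.70799053 0.70622192]
```

Emit:
send_rows(targets="0 0 0.006 0 0 0 0;0 0 0.012 0 0 0 0;0 0 0.015 0 0 0 0;0 0 0.016 0 0 0 0;0 0 0.016 0 0 0 0;0 0 0.016 0 0 0 0")

```text
time_s: 6.9
ee_pos: [452.7, -2.2, 31.9]
ee_rot: [180.0, -0.0, 139.2]
force: [-0.7, -0.4, -0.9]
gripper_width: 15.6
gripper_force: 50.0
```

Emit:
send_rows(targets="0 0 0.001 0 0 0 0;0 0 0.001 0 0 0 0;0 0 0.001 0 0 0 0")

```text
time_s: 7.15
ee_pos: [453.2, -2.2, 31.9]
ee_rot: [180.0, 0.0, 139.2]
force: [-1.4, -0.6, 6.7]
gripper_width: 15.9
gripper_force: 50.0
```

Emit:
send_rows(targets="-0.0018 0.0018 -0.0004 0 0 0 0;-0.0036 0.0036 -0.0004 0 0 0 0;-0.0053 0.0053 -0.0004 0 0 0 0;-0.0071 0.0071 -0.0004 0 0 0 0;-0.005 0.0092 -0.0004 0 0 0 0;-0.0029 0.0113 -0.0004 0 0 0 0;-0.0007 0.0135 -0.0004 0 0 0 0;0.0014 0.0156 -0.0004 0 0 0 0;0.0014 0.0156 -0.0004 0 0 0 0;0.0014 0.0156 -0.0004 0 0 0 0")

```text
time_s: 7.98
ee_pos: [462.8, 11.1, 31.9]
ee_rot: [179.9, 0.1, 139.2]
force: [-0.5, 0.9, 5.6]
gripper_width: 15.7
gripper_force: 50.0
```

Emit:
send_rows(targets="-0.001 0.001 0 0 0 0 0;-0.002 0.002 0 0 0 0 0;-0.002 0.002 0 0 0 0 0;-0.002 0.002 0 0 0 0 0")

```text
time_s: 8.32
ee_pos: [464.6, 11.0, 31.9]
ee_rot: [180.0, -0.0, 139.2]
force: [-2.5, 0.9, 7.6]
gripper_width: 16.3
gripper_force: 50.0
```

```bash
cat > st.py <<'E'
from h import *
s=env.state(); q=(505.04,74.2,.0755); r=R.from_euler("z",q[2]).as_matrix(); p=s["ee_pos"]; T=tool()[1]
yaw=np.radians(s["ee_rot"][2]-135); v=p[:2]+2.1*T[:2,0]+R.from_euler("z",yaw).as_matrix()[:2,:2]@[45,45]
print(s["time_s"],p,s["ee_rot"]); print("F chassis",r.T@s["force"],"Tq",s["torque"],"vertex est",r[:2,:2].T@(v-q[:2]))
E
python3 st.py
```

```text
8.3167 [464.64277752  10.96244265  31.89604469] [ 1.79994399e+02 -3.72362775e-03  1.39244351e+02]
F chassis [-2.45682054  1.04948152  7.58548443] Tq [0.06960942 0.40476647 0.06133334] vertex est [ -1.47090331 -13.58731978]
```

Emit:
send_rows(targets="-0.0007 0.0007 -0.0003 0 0 0 0;-0.0007 0.0007 -0.0003 0 0 0 0;-0.0007 0.0007 -0.0003 0 0 0 0")

```text
time_s: 8.57
ee_pos: [464.7, 11.0, 31.9]
ee_rot: [-179.9, -0.1, 139.3]
force: [-4.0, 0.1, 7.8]
gripper_width: 15.3
gripper_force: 50.0
```

Emit:
send_rows(targets="-0.0007 0.0007 0 0 0 0 0;-0.0007 0.0007 0 0 0 0 0;-0.0007 0.0007 0 0 0 0 0")

```text
time_s: 8.82
ee_pos: [464.7, 11.0, 32.0]
ee_rot: [-179.9, -0.2, 139.3]
force: [-7.2, -0.4, 10.1]
gripper_width: 15.4
gripper_force: 50.0
```

```bash
python3 st.py
```

```text
8.8167 [464.7095036   10.95817517  31.98825962] [-1.79850885e+02 -1.53957006e-01  1.39271217e+02]
F chassis [-7.18276403  0.11417959 10.10918735] Tq [-0.11129399  0.82875823  0.15403491] vertex est [ -1.42645602 -13.57618377]
```

Emit:
send_rows(targets="0.001 0.001 -0.0005 0 0 0 0;0.002 0.002 -0.0005 0 0 0 0;0.003 0.003 -0.0005 0 0 0 0;0.004 0.004 -0.0005 0 0 0 0;0.005 0.005 -0.0005 0 0 0 0;0.006 0.006 -0.0005 0 0 0 0;0.007 0.007 -0.0005 0 0 0 0;0.008 0.008 -0.0005 0 0 0 0;0.008 0.008 -0.0005 0 0 0 0;0.008 0.008 -0.0005 0 0 0 0")

```text
time_s: 9.65
ee_pos: [463.9, 21.7, 32.0]
ee_rot: [-179.8, -0.1, 139.3]
force: [-6.3, -4.2, 7.2]
gripper_width: 15.9
gripper_force: 50.0
```

```bash
python3 st.py
```

```text
9.65 [463.90005157  21.72010712  32.02820684] [-1.79807469e+02 -1.26351052e-01  1.39286442e+02]
F chassis [-6.55202664 -3.72281248  7.21667469] Tq [-0.61971137  0.79824005  0.13109274] vertex est [-1.43419228 -2.7722797 ]
```

Emit:
send_rows(targets="0.0007 0.0007 0 0 0 0 0;0.0014 0.0014 0 0 0 0 0;0.0014 0.0014 0 0 0 0 0;0.0014 0.0014 0 0 0 0 0")

```text
time_s: 9.98
ee_pos: [463.7, 23.6, 32.0]
ee_rot: [-179.8, -0.1, 139.3]
force: [-6.1, -4.4, 7.5]
gripper_width: 15.9
gripper_force: 50.0
```

Emit:
send_rows(targets="0.0007 0.0007 0 0 0 0 0;0.0007 0.0007 0 0 0 0 0;0.0007 0.0007 0 0 0 0 0")

```text
time_s: 10.23
ee_pos: [463.7, 24.6, 32.0]
ee_rot: [-179.8, -0.1, 139.3]
force: [-5.2, -3.9, 7.7]
gripper_width: 15.8
gripper_force: 50.0
```

```bash
python3 st.py
```

```text
10.2333 [463.6867103   24.57396181  32.02405916] [-1.79798406e+02 -1.18950406e-01  1.39289851e+02]
F chassis [-5.51994356 -3.50643728  7.69291035] Tq [-0.5842959   0.68875194  0.12101662] vertex est [-1.43442907  0.09212845]
```

Emit:
send_rows(targets="0.0004 0.001 0 0 0 0 0;0.0004 0.001 0 0 0 0 0;0.0004 0.001 0 0 0 0 0")

```text
time_s: 10.48
ee_pos: [463.7, 25.0, 32.1]
ee_rot: [-179.7, -0.1, 139.3]
force: [-5.6, -7.4, 8.5]
gripper_width: 15.9
gripper_force: 50.0
```

Emit:
send_rows(targets="0.0004 0.001 0 0 0 0 0;0.0004 0.001 0 0 0 0 0;0.0004 0.001 0 0 0 0 0")

```text
time_s: 10.73
ee_pos: [463.7, 25.1, 32.1]
ee_rot: [-179.6, -0.1, 139.3]
force: [-7.7, -11.6, 9.9]
gripper_width: 16.0
gripper_force: 50.0
```

```bash
python3 st.py
```

```text
10.7333 [463.65447619  25.12647108  32.12670403] [-1.79632221e+02 -9.32168589e-02  1.39333270e+02]
F chassis [ -8.57748001 -10.94789913   9.86678223] Tq [-1.84229502  1.05420529 -0.08641203] vertex est [-1.46011614  0.67848115]
```

Emit:
send_rows(targets="0 0.0005 -0.0003 0 0 0 0;0 0.0005 -0.0003 0 0 0 0;0 0.0005 -0.0003 0 0 0 0;0 0.0005 -0.0003 0 0 0 0;0 0.0005 -0.0003 0 0 0 0;0 0.0005 -0.0003 0 0 0 0")

```text
time_s: 11.23
ee_pos: [463.7, 25.2, 32.2]
ee_rot: [-179.6, -0.1, 139.3]
force: [-6.5, -12.6, 7.6]
gripper_width: 15.8
gripper_force: 50.0
```

```bash
python3 st.py; python3 - <<'E'
from h import *
f=eyes.grab_frame("wrist"); np.save("f5.npy",f,allow_pickle=True); cv2.imwrite("pics/w5.png",cv2.resize(f["image"][30:280,190:500],None,fx=2.4,fy=2.4,interpolation=cv2.INTER_CUBIC))
E
```

```text
11.2333 [463.66130252  25.17724847  32.21273539] [-1.79582481e+02 -1.04351959e-01  1.39343149e+02]
F chassis [ -7.38539865 -12.09676687   7.5618702 ] Tq [-2.16739418  1.09091374 -0.16784746] vertex est [-1.45749521  0.73609958]
```

View pics/w5.png

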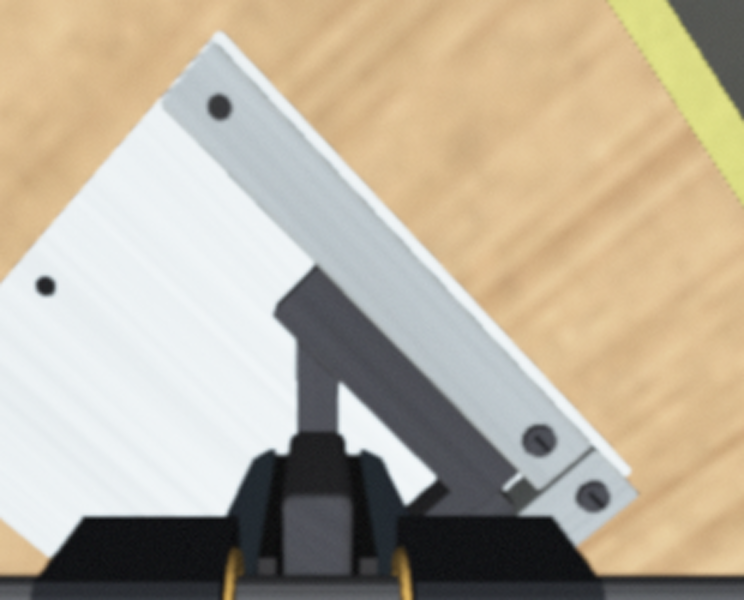

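```bash
python3 - <<'E'
from h import *
f=np.load("f5.npy",allow_pickle=True).item()
w=lambda u,v,z:px2w(f,u/2.4+190,v/2.4+30,z)[:2]
def ang(a,b,z):
    d=w(*b,z)-w(*a,z); return np.degrees(np.arctan2(d[1],d[0]))
print("screws",ang((219,106),(539,440),24),"rail inner",ang((163,102),(316,263),24),"plate edge",ang((222,34),(630,472),6),"leg outer",ang((317,265),(515,472),22))
E
```

```text
screws 4.2422094197273115 rail inner 3.386775628629615 plate edge 4.22299076131429 leg outer 3.562710621502192
```

The picture shows the leg flush on the swinging rail, from (317,265) to (515,472). The rail's screw line (4.24°) is parallel to the plate edge (4.22°), and forces are 7 N and 12 N on the two rails. I'm handing it in.

```bash
python3 -c "
from workcell import env
print(env.job_done())"
```

```text
the job is handed in; nothing more can be done
None
```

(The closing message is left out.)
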